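# Four forming tools on each other's places

## Task

The jeweller's four steel forming tools have been put away on each other's places. Push the clear lid of the small case back past its balance point so that it stays open, then swap the tools round so that each stands centred on its own place: the cube on the square board, the flat disc on the large round board, the stepped mandrel on the small round board, and the grooved bar in the case, with cube and bar lined up with the dark leather outlines under them. The plain cork pad is free for setting a tool aside on the way; leave the lid open and every tool upright and at rest.

Things in the scene. Friction and masses are not known exactly. Their poses are not given: they have to be found in the camera images.
- doming_cube: Doming block: plain steel cube, 38 x 38 x 38 mm, about 0.4 kg, with one dark round hollow on the top and on each side. Origin at the centre of its underside, z up, x and y square to its sides. Starts in the case or on the large round board. Belongs on the square board, sides parallel (any quarter turn).
- bench_disc: Bench block: flat plain steel disc, 64 mm diameter, 22 mm high, about 0.55 kg. Origin at the centre of its underside, z up. Starts on the square board or the small round board. Belongs on the large round board, any turn.
- step_mandrel: Stepped mandrel: plain steel, standing: foot 40 mm diameter and 12 mm high, then a column 26 mm diameter from 12 to 44 mm height, then a tip 16 mm diameter up to 52 mm; about 0.25 kg. Origin at the centre of its underside, z up. Starts in the case or on the large round board. Belongs on the small round board, any turn.
- swage_bar: Swage block: plain steel bar 28 mm (its x) x 80 mm (its y) x 26 mm high, with dark grooves across its top, about 0.45 kg. Origin at the centre of its underside, z up. Starts on the square board or the small round board. Belongs in the case, its long side along the case's long side within about 14 degrees (either way round).
- square_board: Fixed dark wooden board, 100 x 100 mm, 6 mm thick, with a flush 42 mm square of dark leather in its middle. Origin at the centre of its underside (bench height), x and y square to its sides; tools stand on its top, 6 mm above the origin.
- large_round_board: Fixed dark wooden round board, 110 mm diameter, 6 mm thick, with a flush 68 mm leather circle. Origin at the centre of its underside; tools stand 6 mm above it.
- small_round_board: Fixed dark wooden round board, 84 mm diameter, 6 mm thick, with a flush 44 mm leather circle. Origin at the centre of its underside; tools stand 6 mm above it.
- case: Fixed low wooden case, clear brass-edged clamshell lid (100 x 120 mm, 24 mm deep). Base 100 mm (its x) x 120 mm (its y), floor 6 mm, walls 4 mm thick, rim 22 mm above the bench; a flush leather rectangle 32 x 84 mm, long along y, in the middle marks the bar's place. Origin at centre of underside. Hinge line along y at x = +50 mm, 22 mm high, on the side away from the robot (yaw within 0.2 rad).
- cork_pad: Fixed plain cork pad, 90 mm (its x) x 120 mm (its y), 6 mm thick, empty at the start: the free spot. Origin at the centre of its underside; tools stand 6 mm above it.
- case_lid (a joint): Lid angle, rad. 0: ajar on its stop, 57 deg up from closed; free edge 54 mm before the hinge line, 106 mm above the bench. 0.57: upright. Beyond about 0.3 it falls open by itself to its stop at 1.25; below, back to 0. 80 g, light: a closed gripper, fingertips 93 mm above the bench (higher than the tool inside), swept along case +x from 45 mm before the case's middle to the hinge line tips it over.
Mind the look-alikes: they are no part of the job. Leave any orange look-alike of the bench_disc alone.

How it is judged (in metres and radians):
On the way:
1. the case's lid is pushed back past its balance point and stays open (value of joint case_lid above 0.9 rad), for 0.3 s.
At the end, for the whole second after the job is handed in: Each tool stands upright and at rest on the floor of its own place (cube: square board, disc: large round board, stepped mandrel: small round board, bar: case), centred within 12 mm; the cube's sides and the bar's length within 0.25 rad of their outlines; the case's lid open beyond 0.9 rad (horizontal distance between doming_cube and square_board below 0.012 m and z of doming_cube in the frame of square_board between 0.003 and 0.01 m and angle between each of doming_cube, bench_disc, step_mandrel, swage_bar's own z axis and vertical below 0.1 rad and linear speed of each of doming_cube, bench_disc, step_mandrel, swage_bar below 0.02 m/s and angular speed of each of doming_cube, bench_disc, step_mandrel, swage_bar below 0.2 rad/s and horizontal distance between bench_disc and large_round_board below 0.012 m and z of bench_disc in the frame of large_round_board between 0.003 and 0.01 m and horizontal distance between step_mandrel and small_round_board below 0.012 m and z of step_mandrel in the frame of small_round_board between 0.003 and 0.01 m and horizontal distance between swage_bar and case below 0.012 m and z of swage_bar in the frame of case between 0.003 and 0.01 m and angle between the y axis of swage_bar and the y axis of case, either way round below 0.25 rad and (angle between the x axis of doming_cube and the x axis of square_board, either way round below 0.25 rad or angle between the x axis of doming_cube and the y axis of square_board, either way round below 0.25 rad) and value of joint case_lid above 0.9 rad); the robot touches nothing.
It also fails if it takes over 136 s, if anything falls off the work surface, if the arm or the gripper's body presses on something with over 40 N, if the wrist force passes 120 N, or if a joint passes its speed limit or range.

## Robot

A 6-joint arm with a two-finger parallel gripper is mounted at the origin on the work surface. World frame = base frame: x ahead of the robot, y to its left, z up, the work surface at z = 0. Lengths are in mm, angles in rad, forces in N, time in s.
With the tool pointing down it reaches from about 350 to 775 mm from the base axis. Payload 7.3 kg.
Tool frame: the origin (TCP) lies midway between the tips of the shut fingers; the grasp point (between the pads) lies 19 mm behind it; z points along the fingers, y is the line along which they close (so a half turn about z gives the same grasp; the last joint's range is limited). The gripper opens to 92 mm and grips with 3 to 60 N. Pads are 19 mm wide; open, the fingers measure 130 mm over their backs; the gripper's body (75 mm by 190 mm) begins 47 mm behind the grasp point.
Start: joints at [1.181, 0.342, 1.524, -0, 1.275, -0.146], TCP at [126.715, 509.5, 203.141] pointing down, gripper open.
Joint ranges: [-2.53, 2.53], [-0.77, 2.02], [0.04, 2.7], [-1, 4.14], [0.28, 2.66], [-3.11, 3.11]. Speed limits (rad/s): [2.57, 2.57, 3.14, 3.14, 3.14, 3.14].

## Interface

Orientations are given as [roll, pitch, yaw] about the fixed x, y, z axes, in that order (R = Rz(yaw) Ry(pitch) Rx(roll)).
In Python, from plant import get_obs, capture, camera_model, close_job, search_frame, regions_of, pinpoint gives the robot as it stands. The module is installed in compiled form; this text tells all that it offers.
- The arm moves only by the shell command python3 -m pendant 'ROWS'. ROWS is JSON, one flat list of numbers, 7 for each row, row after row: the shift along the tool's x, y, z in units of 30 mm (1.0 is 30 mm), then the turn, a rotation vector about the tool's x, y, z in units of 4 degrees (1.0 is 4 degrees), then the closure, from -1 (fully open) to 1 (shut), so that 0 is half open. In form: [dx, dy, dz, wx, wy, wz, gripper, dx, dy, dz, wx, wy, wz, gripper, ...]. A call has 1 to 12 rows; each row shifts and turns the commanded pose from where the row before left it, along the tool's axes as they then stand; what a row does not reach is not made up. A row lasts 1/10 s, in which the tool goes at most 50 mm and 8.59 degrees, less where a joint would pass 70% of its speed; a pose out of reach is approached as far as the arm can. A call with a number of a shift or a turn outside -1 to 1 is refused whole. A call with a gripper value outside its range is refused whole. The fingers move at their own pace and stop on an object; the grip force is fixed at half the most. Time passes only in rows, so rows that do not move let the fingers close. It gives the time, the measured TCP pose, the force, the opening and the grip force at its end, in the units of the state.
- get_obs(): the state, without advancing time (a new reading comes with each control period).
- capture(name): name is "side" or "top"; returns the picture (420x560x3 uint8, red, green, blue); there is no depth.
- camera_model(name): a dict with "fov_y" (degrees; the focal length in pixels is half the picture's height over the tangent of half this angle, whatever the lens; pixels are square), "cx", "cy" (the principal point, pixels), "pose" (4x4, takes a point from camera to world coordinates). Camera axes: x right, y up, looking along -z (the intrinsics and any distortion apply to the point x, -y, -z); pixel columns grow to the right and rows downward; lengths in mm; the calibration is good to about 2 mm. A picture is of the moment at which its call begins. camera_model takes no time and is no camera call.
- close_job(): hands the job in; it is judged then, once.
Trained networks look in the newest picture that a camera, given by its name, has taken for a name from the list of things; names that differ only in an ending like _2 or _b are one class to them, and where a whole thing is asked for, a point or a joint stands for the part that bears it (a point fixed in the world has none). Each returns a list of dicts, best first, with "score" (0 to 1); they miss things now and then, are a little off and sometimes report something else, mostly with a low value. They report only what shows in the picture. A call takes as long as a camera call. They do not tell look-alikes from the thing itself.
- search_frame(camera, thing): "location" ([column, row] in pixels, amid what is visible of it).
- regions_of(camera, thing): "pixels" (420x560 bool, what is visible of it) and "location" ([column, row] in pixels, amid what is visible of it).
- pinpoint(camera, thing): "location" ([column, row] in pixels: a listed point, or the origin of a listed thing).
The state is a dict: "time": time; "joint_positions": joint angles; "dq": joint speeds; "tau": joint torques, N m; "tool_pos": TCP position; "tcp_rot": TCP orientation; "contact_force": force on the tool from outside, world axes, zero at the start; "moment": the same for the moment, N m; "grip_width": finger opening in mm; "finger_force": force on a finger pad.
Only numpy, scipy, OpenCV 4.12 (cv2) and the standard library are available. Lean on these libraries where they do the work, as an engineer would, in place of code of your own. Each camera call takes 0.05 s, during which the arm holds its last target. There are 200 camera calls.

## Working session

There is one attempt and no reset: what is moved stays moved. The work goes in short steps, Python scripts to look and compute and a shell command to move; the robot and the scene stay as the last step left them, time stands still between calls to the robot, and variables do not carry over. Pictures are saved under pics/ and viewed, at most 14 in all, crops included, and the job is handed in when it is done.

```bash
mkdir -p pics; python3 - <<'E'
from plant import *
import cv2,numpy as np
for n in("side","top"):
    im=capture(n); cv2.imwrite(f"pics/{n}0.png",im[:,:,::-1])
    m=camera_model(n); print(n,{k:(np.round(v,3).tolist() if k=="pose" else v) for k,v in m.items()})
    for t in "doming_cube bench_disc step_mandrel swage_bar square_board large_round_board small_round_board case cork_pad".split():
        print(t,[(np.round(d["location"]).tolist(),round(d["score"],2)) for d in pinpoint(n,t)[:3]])
o=get_obs();print(o["time"],o["tool_pos"],o["tcp_rot"],o["grip_width"])
E
```

```text
side {'fov_y': 54.73898819918734, 'cx': 282.5673677412808, 'cy': 210.63856597963945, 'pose': [[0.689, 0.4, -0.604, -34.345], [-0.724, 0.376, -0.578, -604.677], [-0.004, 0.836, 0.549, 619.424], [0.0, 0.0, 0.0, 1.0]]}
doming_cube [([184.0, 186.0], 0.74)]
bench_disc [([282.0, 212.0], 0.75), ([244.0, 202.0], 0.74), ([182.0, 188.0], 0.73)]
step_mandrel [([379.0, 308.0], 0.74)]
swage_bar [([340.0, 249.0], 0.65)]
square_board [([237.0, 200.0], 0.77)]
large_round_board [([184.0, 190.0], 0.92), ([336.0, 250.0], 0.68)]
small_round_board [([338.0, 250.0], 0.71)]
case [([376.0, 310.0], 0.68)]
cork_pad [([258.0, 237.0], 0.77), ([182.0, 191.0], 0.41)]
top {'fov_y': 46.18900254736939, 'cx': 276.1360426367301, 'cy': 203.46764391589144, 'pose': [[0.124, 0.967, -0.224, 339.865], [-0.992, 0.121, -0.027, -16.582], [0.001, 0.226, 0.974, 1260.568], [0.0, 0.0, 0.0, 1.0]]}
doming_cube [([145.0, 231.0], 0.72)]
bench_disc [([219.0, 206.0], 0.77), ([219.0, 161.0], 0.76), ([271.0, 201.0], 0.71)]
step_mandrel [([410.0, 265.0], 0.7), ([220.0, 209.0], 0.28)]
swage_bar [([347.0, 220.0], 0.96), ([219.0, 210.0], 0.48)]
square_board [([143.0, 230.0], 0.73), ([219.0, 208.0], 0.63)]
large_round_board [([140.0, 229.0], 0.94)]
small_round_board [([346.0, 218.0], 0.71)]
case [([411.0, 266.0], 0.88), ([346.0, 216.0], 0.29)]
cork_pad [([273.0, 243.0], 0.63), ([219.0, 208.0], 0.54)]
1.0 [126.72085803 509.49836714 203.15700232] [3.14147194e+00 3.57715062e-05 2.89777185e+00] 92.33017748222657
```

```bash
ls . pics
```

```text
.:
pics

pics:
side0.png
top0.png
```

View pics/top0.png

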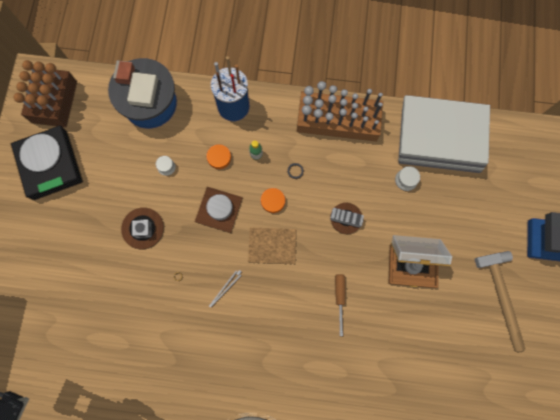

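View pics/side0.png

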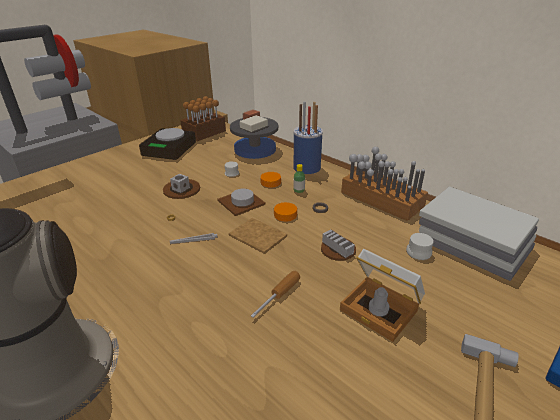

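The top picture shows:
- cube on the large round board at (143,228)
- grey disc on the square board at (219,207), with orange look-alikes at (219,156) and (273,200)
- bar on the small round board at (347,218)
- mandrel in the case at (412,266), with the lid hinge on the far side
- free cork pad at (273,246)

The white cups at (165,165) and (408,178) and the orange discs are not the tools. Next I fit the poses by matching model silhouettes to the masks.

```bash
cat >h.py <<'E'
from plant import *
import cv2,numpy as np
from scipy.optimize import minimize
def box(x,y,z0,z1): return np.array([[a*x/2,b*y/2,z] for a in(-1,1) for b in(-1,1) for z in(z0,z1)])
def cyl(d,z0,z1):
    t=np.linspace(0,2*np.pi,40); return np.array([[d/2*np.cos(a),d/2*np.sin(a),z] for a in t for z in(z0,z1)])
M=dict(doming_cube=[box(38,38,0,38)],bench_disc=[cyl(64,0,22)],swage_bar=[box(28,80,0,26)],
 step_mandrel=[cyl(40,0,12),cyl(26,12,44),cyl(16,44,52)],square_board=[box(100,100,0,6)],large_round_board=[cyl(110,0,6)],
 small_round_board=[cyl(84,0,6)],case=[box(100,120,0,22)],cork_pad=[box(90,120,0,6)])
def proj(n,P):
    m=camera_model(n);T=np.linalg.inv(m["pose"]);p=P@T[:3,:3].T+T[:3,3]
    f=210/np.tan(np.radians(m["fov_y"]/2)); return np.c_[m["cx"]+f*p[:,0]/-p[:,2],m["cy"]+f*p[:,1]/p[:,2]]
def ray(n,px,z):
    m=camera_model(n);f=210/np.tan(np.radians(m["fov_y"]/2))
    d=m["pose"][:3,:3]@np.array([(px[0]-m["cx"])/f,-(px[1]-m["cy"])/f,-1]);c=m["pose"][:3,3]
    return (c+d*(z-c[2])/d[2])[:2]
S=4
def sil(n,t,q,z):
    c,s=np.cos(q[2]),np.sin(q[2]);R=np.array([[c,-s,0],[s,c,0],[0,0,1]])
    im=np.zeros((420*S,560*S),np.uint8)
    for P in M[t]:
        h=cv2.convexHull(((proj(n,P@R.T+[q[0],q[1],z])+.5)*S).astype(np.float32))
        cv2.fillPoly(im,[np.round(h).astype(int)],1)
    return im
def fit(n,t,near,z,yaws=(0,),hull=False):
    """pose (x,y,yaw) of thing t whose underside is at z, region nearest pixel near"""
    r=[d for d in regions_of(n,t) if np.hypot(*(np.array(d["location"])-near))<30]
    if not r: return None
    m=r[0]["pixels"].astype(np.uint8)
    if hull:
        m=cv2.fillPoly(np.zeros_like(m),[cv2.convexHull(cv2.findNonZero(m))],1)
    m=cv2.resize(m,None,fx=S,fy=S,interpolation=cv2.INTER_NEAREST)
    x0=ray(n,r[0]["location"],z+M[t][0][:,2].max()/2);best=None
    def loss(q): a=sil(n,t,q,z); return 1-(a&m).sum()/(a|m).sum()
    for y in yaws:
        s=minimize(loss,[*x0,y],method="Nelder-Mead",options=dict(initial_simplex=[[*x0,y],[x0[0]+8,x0[1],y],[x0[0],x0[1]+8,y],[x0[0],x0[1],y+.25]],maxfev=150,xatol=.1,fatol=1e-4))
        if best is None or s.fun<best.fun: best=s
    return np.round([*best.x,1-best.fun],3)
E
cat >m.py <<'E'
from h import *
px=dict(large_round_board=[(143,228),(182,188)],square_board=[(219,207),(240,202)],small_round_board=[(347,218),(338,249)],cork_pad=[(273,246),(258,236)],case=[(412,266),(378,306)],
doming_cube=[(143,228),(180,184)],bench_disc=[(219,207),(242,198)],swage_bar=[(347,218),(338,243)],step_mandrel=[(412,266),(380,300)])
for n in("top","side"):capture(n)
for t,p in px.items():
    b=t in("large_round_board","square_board","small_round_board","cork_pad","case")
    for n,q in zip(("top","side"),p):
        r=fit(n,t,q,0 if b else 6,(0,.4,-.4) if t not in("swage_bar",) else (0,.6,1.2,1.8,2.4),hull=b)
        print(t,n,None if r is None else r.tolist())
E
time python3 m.py
```

```text
large_round_board top [523.419, 353.195, 0.125, 0.971]
large_round_board side [524.565, 354.623, -0.208, 0.924]
square_board top [596.291, 165.193, -0.17, 0.959]
square_board side None
small_round_board top [615.926, -168.417, -0.008, 0.897]
small_round_board side [616.348, -167.202, -0.33, 0.61]
cork_pad top [518.715, 15.674, 0.085, 0.963]
cork_pad side [522.148, 16.852, 0.085, 0.955]
case top [524.116, -356.1, -0.201, 0.691]
case side [517.265, -344.046, 0.015, 0.571]
doming_cube top [517.475, 347.818, 0.188, 0.965]
doming_cube side [520.447, 351.157, -0.019, 0.916]
bench_disc top [599.76, 162.1, -0.139, 0.954]
bench_disc side [604.592, 165.92, 0.513, 0.811]
swage_bar top [613.013, -166.833, 3.026, 0.829]
swage_bar side [616.941, -164.878, -0.116, 0.941]
step_mandrel top [507.503, -347.291, 0.16, 0.65]
step_mandrel side [516.27, -343.932, 0.034, 0.831]
real	1m16.896s
user	0m37.945s
sys	0m26.062s
```

```bash
python3 - <<'E'
import cv2
im=cv2.imread("pics/top0.png")[130:310,100:460]; cv2.imwrite("pics/crop0.png",cv2.resize(im,(800,400),interpolation=2))
E
```

```text
(no output)
```

View pics/crop0.png

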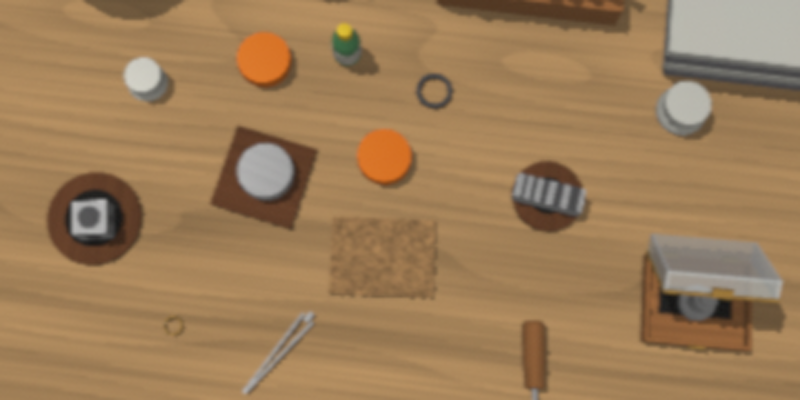

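The crop confirms the choices: the grey disc lies on the square board, both orange ones are separate, and the other tools sit as described. I start with the lid: square up the yaw, travel, lower and sweep.

```bash
python3 -m pendant '[0,0,0,0,0,-0.87,1, 0,0,0,0,0,-0.87,1, 0,0,0,0,0,-0.87,1, 0,0,0,0,0,-0.88,1]'
python3 -m pendant '[-0.95,-1,0,0,0,0,1, -0.95,-1,0,0,0,0,1, -0.95,-1,0,0,0,0,1, -0.95,-1,0,0,0,0,1, -0.95,-1,0,0,0,0,1, -0.95,-1,0,0,0,0,1, -0.95,-1,0,0,0,0,1, -0.95,-1,0,0,0,0,1, -0.95,-1,0,0,0,0,1, -0.95,-1,0,0,0,0,1, -0.95,-1,0,0,0,0,1, -0.95,-1,0,0,0,0,1]'
python3 -m pendant '[0,-1,0,0,0,0,1, 0,-1,0,0,0,0,1, 0,-1,0,0,0,0,1, 0,-1,0,0,0,0,1, 0,-1,0,0,0,0,1, 0,-1,0,0,0,0,1, 0,-1,0,0,0,0,1, 0,-1,0,0,0,0,1, 0,-1,0,0,0,0,1, 0,-1,0,0,0,0,1, 0,-1,0,0,0,0,1, 0,-1,0,0,0,0,1]'
```

```text
time: 2.4
tool_pos: [126.7, 509.5, 203.1]
tcp_rot: [3.142, 0.0, -3.139]
contact_force: [0.2, 0.3, -0.9]
grip_width: 64.4
finger_force: 0.0
time: 3.6
tool_pos: [469.7, 148.0, 203.3]
tcp_rot: [3.141, 0.0, 3.141]
contact_force: [0.2, 0.2, -0.2]
grip_width: 0.4
finger_force: 0.0
time: 4.8
tool_pos: [468.5, -211.8, 203.2]
tcp_rot: [3.142, 0.0, 3.141]
contact_force: [0.3, 0.1, 0.4]
grip_width: 0.5
finger_force: 0.0
```

```bash
python3 -m pendant '[0,-0.9,0,0,0,0,1, 0,-0.9,0,0,0,0,1, 0,-0.9,0,0,0,0,1, 0,-0.9,0,0,0,0,1, 0,-0.9,0,0,0,0,1, 0,0,0.9,0,0,0,1, 0,0,0.9,0,0,0,1, 0,0,0.9,0,0,0,1, 0,0,0.9,0,0,0,1, 0,0,0.07,0,0,0,1]'
python3 -m pendant '[-0.5,0,0,0,0,0,1, -0.5,0,0,0,0,0,1, -0.5,0,0,0,0,0,1, -0.5,0,0,0,0,0,1, -0.5,0,0,0,0,0,1, -0.5,0,0,0,0,0,1, -0.5,0,0,0,0,0,1, 0,0,-1,0,0,0,0.5, 0,0,-1,0,0,0,-1, 0,0,-1,0,0,0,-1, 0.8,0.7,-1,0,0,0,-1, 0.8,0.7,0,0,0,0,-1]'
python3 - <<'E'
from h import *
for n in("side","top"):
    cv2.imwrite(f"pics/{n}1.png",capture(n)[:,:,::-1])
im=cv2.imread("pics/side1.png")[220:360,310:450]
im2=cv2.imread("pics/top1.png")[170:310,370:510]
cv2.imwrite("pics/c1.png",cv2.resize(np.hstack([im,im2]),(800,400),interpolation=2))
for t,p in dict(case=[(412,266),(378,306)],step_mandrel=[(412,266),(380,300)]).items():
    for n,q in zip(("top","side"),p):
        r=fit(n,t,q,0 if t=="case" else 6,(0,.1),hull=t=="case"); print(t,n,r)
E
```

```text
time: 5.8
tool_pos: [466.8, -343.9, 89.6]
tcp_rot: [3.137, -0.005, 3.141]
contact_force: [-0.8, 0.4, -1.1]
grip_width: 0.1
finger_force: 0.0
time: 7.0
tool_pos: [527.2, -304.8, 218.8]
tcp_rot: [-3.136, 0.008, 3.141]
contact_force: [0.2, -0.3, 0.8]
grip_width: 35.7
finger_force: 0.0
case top None
case side [ 5.14754e+02 -3.46037e+02  2.20000e-02  4.46000e-01]
step_mandrel top None
step_mandrel side [ 5.13746e+02 -3.45304e+02  3.59000e-01  9.36000e-01]
```

View pics/c1.png

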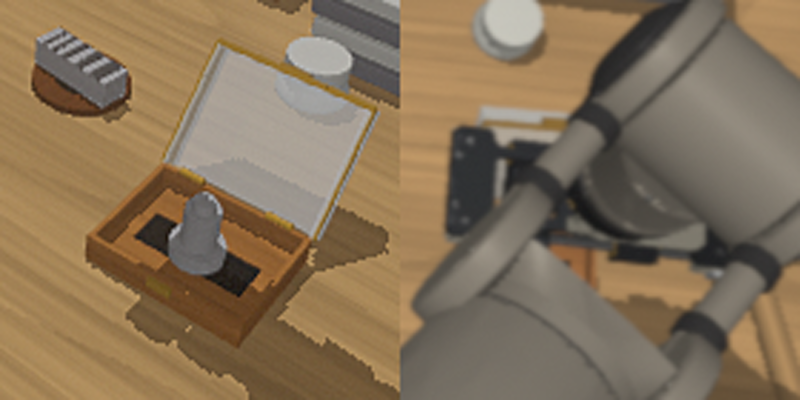

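The lid is open and clear; the mandrel stands about centred on the leather outline at crop (200,240). Next I refine the case pose from its rim and leather corners.

```bash
python3 - <<'E'
from h import *
k=400/140
for z,c in((22,[(88,237),(240,323),(310,238),(165,165)]),(6,[(133,238),(233,292),(262,268),(160,214)]),(0,[(90,260),(241,346)])):
    w=np.array([ray("side",(310+u/k-.5,220+v/k-.5),z) for u,v in c]);print(z,w.round(1).tolist(),w.mean(0).round(1))
# front base corners in top0 crop
w=np.array([ray("top",(100+u/2.222-.5,130+v/2.222-.5),0) for u,v in((643,342),(748,351))]);print(w.round(1).tolist())
print(get_obs()["tool_pos"])
E
```

```text
22 [[460.8, -289.5], [467.5, -405.8], [566.2, -402.4], [559.5, -287.3]] [ 513.5 -346.2]
6 [[495.4, -305.0], [500.9, -383.2], [533.6, -386.5], [528.7, -305.6]] [ 514.6 -345.1]
0 [[462.2, -292.2], [469.8, -408.7]] [ 466.  -350.5]
[[459.7, -291.3], [464.4, -410.6]]
[ 526.30610005 -304.21548885  213.55858103]
```

```bash
python3 -m pendant '[0.21,-0.69,1,0,0,0,-0.1, 0.21,-0.68,1,0,0,0,-0.1, 0,0,1,0,0,0,-0.1, 0,0,1,0,0,0,-0.1, 0,0,1,0,0,0,-0.1, 0,0,0.8,0,0,0,-0.1, 0,0,0.4,0,0,0,-0.1, 0,0,0,0,0,0,-0.1]'
python3 -m pendant '[0,0,0.1,0,0,0,1, 0,0,0,0,0,0,1, 0,0,0,0,0,0,1, 0,0,0,0,0,0,1, 0,0,0,0,0,0,1]'
```

```text
time: 8.1
tool_pos: [512.5, -344.4, 24.9]
tcp_rot: [3.139, -0.003, 3.141]
contact_force: [-0.1, 0.0, -0.5]
grip_width: 50.4
finger_force: 0.0
time: 8.6
tool_pos: [514.3, -345.8, 26.1]
tcp_rot: [-3.139, 0.003, 3.141]
contact_force: [-0.1, 2.6, 9.5]
grip_width: 18.9
finger_force: 54.3
```

```bash
python3 -m pendant '[0,0,0,0,0,0,1, 0,0,0,0,0,0,1]'; python3 - <<'E'
from plant import *;import cv2
im=capture("side")[220:360,310:450,::-1]
cv2.imwrite("pics/c2.png",cv2.resize(im,(500,500),interpolation=2))
E
```

```text
time: 8.8
tool_pos: [514.3, -345.3, 26.3]
tcp_rot: [-3.139, 0.003, 3.141]
contact_force: [0.5, 0.7, 10.1]
grip_width: 18.4
finger_force: 52.7
```

View pics/c2.png

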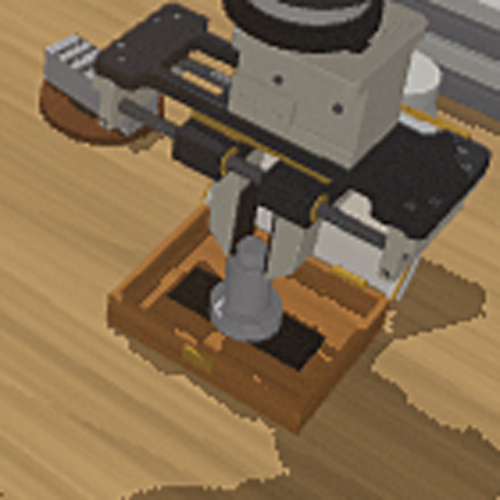

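```bash
python3 -m pendant '[0,0,0,0,0,0,-0.1, 0,0,0,0,0,0,-0.1, 0,0,0,0,0,0,-0.1, 0,0,0,0,0,0,-0.1]';python3 - <<'E'
from h import *
k=500/140
im=capture("side");r=fit("side","step_mandrel",(380,300),6);print(r)
print(ray("side",(310+252/k-.5,220+240/k-.5),58))
o=get_obs();print(o["tool_pos"],o["contact_force"])
P=o["tool_pos"];pts=np.array([P,P+[0,0,19],[514,-345,6],[514,-345,58]])
print(((proj("side",pts)-[310,220]+.5)*k).round())
cv2.imwrite("pics/c3.png",cv2.resize(im[220:360,310:450,::-1],(500,500),interpolation=2))
E
```

```text
time: 9.25
tool_pos: [514.5, -346.1, 26.7]
tcp_rot: [-3.138, 0.004, 3.141]
contact_force: [-0.1, -0.2, 7.9]
grip_width: 46.1
finger_force: 3.9
[ 5.19215e+02 -3.37156e+02  1.84000e-01  7.67000e-01]
[ 518.17558376 -339.84054055]
[ 514.23582791 -345.64280607   26.28166381] [0.75211318 0.66750964 8.19134628]
[[250. 290.]
 [254. 266.]
 [244. 316.]
 [256. 249.]]
```

View pics/c3.png

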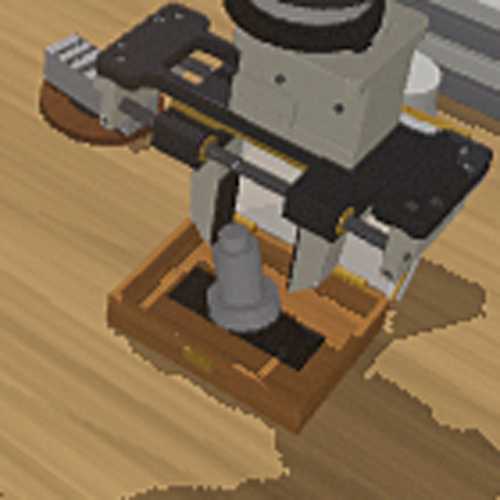

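Crop c3 shows the fingers passing behind the column, with the mandrel tip at (235,235) and leaning. So the grasp was off in x or z. I open, rise, and compare the gripper's picture with its reported pose.

```bash
python3 -m pendant '[0,0,0,0,0,0,-0.6, 0,0,0,0,0,0,-0.6, 0,0,0,0,0,0,-0.6, 0,0,-0.5,0,0,0,-0.6, 0,0,-0.9,0,0,0,-0.6, 0,0,-0.9,0,0,0,-0.6, 0,0,0,0,0,0,-0.6]';python3 - <<'E'
from h import *
k=5
im=capture("side");r=fit("side","step_mandrel",(380,300),6);print(r)
o=get_obs();P=o["tool_pos"];print(P,o["tcp_rot"],o["contact_force"],o["grip_width"])
im=im[:,:,::-1].copy()
g=o["grip_width"]/2
c=cv2.resize(im[210:330,310:450],None,fx=k,fy=k,interpolation=2)
# pad tips (red), centres of pads (green), expected mandrel silhouette (blue)
for d,col in(((0,g,0),(0,0,255)),((0,-g,0),(0,0,255)),((0,g,19),(0,255,0)),((0,-g,19),(0,255,0))):
    p=(proj("side",(P+d)[None])[0]-[310,210]+.5)*k;cv2.circle(c,tuple(p.astype(int)),4,col,-1)
cv2.imwrite("pics/c4.png",c)
E
```

```text
time: 10.05
tool_pos: [514.7, -346.0, 96.7]
tcp_rot: [-3.137, 0.005, 3.142]
contact_force: [-0.6, -0.9, 0.8]
grip_width: 73.4
finger_force: 0.0
[ 5.15684e+02 -3.47829e+02  2.89000e-01  9.11000e-01]
[ 512.95976764 -344.57577126   93.01681389] [-3.14144269e+00  3.27881150e-04  3.14148132e+00] [-0.18015868  0.59128475 -1.35996183] 73.72357402782701
```

View pics/c4.png

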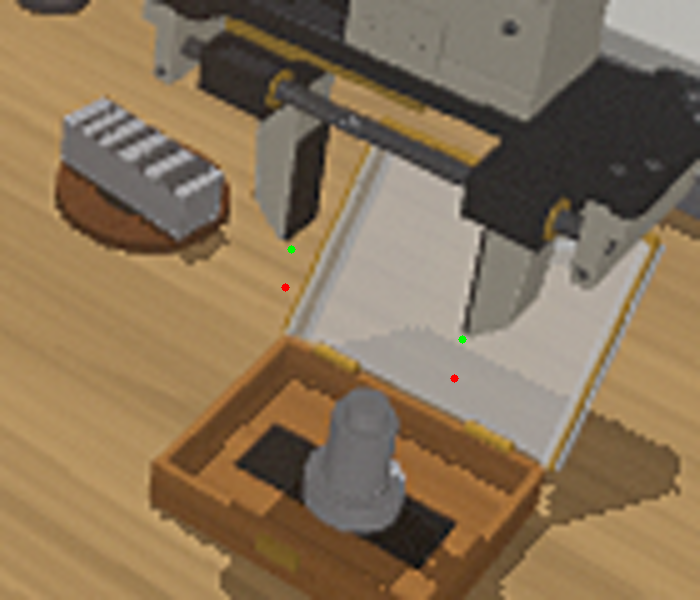

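In c4 the real fingertips at (287,240) and (467,335) sit where the reported TCP plus about 22 mm projects. The fingers therefore end 22 mm short of the stated TCP, which explains gripping the 16 mm tip. The mandrel is upright again and the lid is open. I will allow for this offset and go down carefully.

```bash
python3 -m pendant '[-0.09,-0.1,0.9,0,0,0,-0.1, 0,0,0.8,0,0,0,-0.1, 0,0,0.6,0,0,0,-0.1, 0,0,0.3,0,0,0,-0.1, 0,0,0.2,0,0,0,-0.1, 0,0,0,0,0,0,-0.1]'
python3 -m pendant '[0,0,0,0,0,0,1, 0,0,0,0,0,0,1, 0,0,0,0,0,0,1, 0,0,0,0,0,0,1, 0,0,0,0,0,0,1]'
```

```text
time: 10.75
tool_pos: [515.3, -347.3, 8.0]
tcp_rot: [3.14, -0.001, 3.141]
contact_force: [-0.2, 0.3, -0.3]
grip_width: 50.6
finger_force: 0.0
time: 11.25
tool_pos: [516.0, -348.0, 9.7]
tcp_rot: [-3.141, 0.001, 3.141]
contact_force: [-0.4, -0.3, 2.8]
grip_width: 24.8
finger_force: 30.0
```

```bash
python3 -m pendant '[0,0,-0.5,0,0,0,1, 0,0,-1,0,0,0,1, 0,0,-1,0,0,0,1, 0,0,-0.5,0,0,0,1]'
python3 -m pendant '[0,1,0,0,0,0,1, 0,1,0,0,0,0,1, 0,1,0,0,0,0,1, 0,1,0,0,0,0,1, 0,1,0,0,0,0,1, 0,1,0,0,0,0,1, 0,1,0,0,0,0,1, 0,1,0,0,0,0,1, 0,1,0,0,0,0,1, 0,1,0,0,0,0,1, 0,1,0,0,0,0,1, -0.15,1,0,0,0,0,1]'
python3 -m pendant '[0,0.1,0.8,0,0,0,1, 0,0,0.8,0,0,0,1, 0,0,0.6,0,0,0,1, 0,0,0.4,0,0,0,1, 0,0,0.2,0,0,0,1, 0,0,0.1,0,0,0,1, 0,0,0,0,0,0,1]'
```

```text
time: 11.65
tool_pos: [516.5, -348.2, 102.4]
tcp_rot: [-3.139, 0.003, 3.142]
contact_force: [0.2, -0.3, -2.7]
grip_width: 25.4
finger_force: 30.0
time: 12.85
tool_pos: [519.5, 13.7, 99.7]
tcp_rot: [3.141, -0.001, 3.141]
contact_force: [0.3, -0.1, -2.8]
grip_width: 24.8
finger_force: 30.0
time: 13.55
tool_pos: [520.5, 15.2, 12.3]
tcp_rot: [3.142, 0.001, 3.141]
contact_force: [-0.7, -0.7, -2.9]
grip_width: 25.2
finger_force: 30.0
```

```bash
python3 -m pendant '[0,0,0.06,0,0,0,1, 0,0,0.05,0,0,0,1, 0,0,0,0,0,0,1, 0,0,0,0,0,0,-0.1, 0,0,0,0,0,0,-0.1, 0,0,0,0,0,0,-0.1, 0,0,-0.6,0,0,0,-0.1, 0,0,-1,0,0,0,-0.1, 0,0,-1,0,0,1,-0.1, 0,0,-0.4,0,0,1,-0.1, 0,0,0,0,0,1,-0.1, 0,0,0,0,0,1,-0.1]'
python3 -m pendant '[0,0,0,0,0,1,-0.1, 0,0,0,0,0,1,-0.1, 0,0,0,0,0,1,-0.1, 0,0,0,0,0,1,-0.1, 0,0,0,0,0,1,-0.1, 0,0,0,0,0,1,-0.1, 0,0,0,0,0,1,-0.1, 0,0,0,0,0,1,-0.1, 0,0,0,0,0,1,-0.1, 0,0,0,0,0,1,-0.1, 0,0,0,0,0,1,-0.1, 0,0,0,0,0,1,-0.1]'
python3 -m pendant '[0,0,0,0,0,1,-0.1, 0,0,0,0,0,1,-0.1, 0,0,0,0,0,1,-0.1, 0,0,0,0,0,1,-0.1, 0,0,0,0,0,1,-0.1, 0,0,0,0,0,1,-0.1, 0,0,0,0,0,1,-0.1, 0,0,0,0,0,1,-0.1, 0,0,0,0,0,0.2,-0.1, 0,0,0,0,0,0,-0.1]'
python3 - <<'E'
from h import *
capture("top");capture("side")
print(fit("top","swage_bar",(347,218),6,(-.1,.1)),fit("side","swage_bar",(338,243),6,(-.1,.1)))
for n in("top","side"):print(fit(n,"small_round_board",[(347,218),(338,249)][n=="side"],0,hull=True),fit(n,"step_mandrel",[(273,243),(260,230)][n=="side"],6))
E
```

```text
time: 14.75
tool_pos: [520.6, 15.4, 99.4]
tcp_rot: [3.141, 0.001, 2.859]
contact_force: [-0.5, 0.6, -0.1]
grip_width: 50.7
finger_force: 0.0
time: 15.95
tool_pos: [520.2, 15.4, 98.6]
tcp_rot: [-3.142, -0.0, 2.022]
contact_force: [0.0, 0.0, 0.2]
grip_width: 50.7
finger_force: 0.0
time: 16.95
tool_pos: [520.2, 15.3, 98.7]
tcp_rot: [-3.142, -0.0, 1.453]
contact_force: [0.6, -0.2, -0.4]
grip_width: 50.7
finger_force: 0.0
[ 6.12423e+02 -1.67321e+02 -1.40000e-01  9.22000e-01] [ 6.16578e+02 -1.65218e+02 -1.92000e-01  9.03000e-01]
[ 6.14706e+02 -1.68228e+02  4.10000e-02  9.21000e-01] None
None None
```

```bash
python3 -m pendant '[-0.94,0.64,0,0,0,0,-0.1, -0.94,0.64,0,0,0,0,-0.1, -0.94,0.64,0,0,0,0,-0.1, -0.94,0.64,0,0,0,0,-0.1, -0.94,0.64,0,0,0,0,-0.1, -0.94,0.64,0,0,0,0,-0.1, 0,0,0.9,0,0,0,-0.1, 0,0,0.9,0,0,0,-0.1, 0,0,0.7,0,0,0,-0.1, 0,0,0.5,0,0,0,-0.1, 0,0,0.27,0,0,0,-0.1, 0,0,0,0,0,0,-0.1]'
python3 -m pendant '[0,0,0,0,0,0,1, 0,0,0,0,0,0,1, 0,0,0,0,0,0,1, 0,0,0,0,0,0,1, 0,0,0,0,0,0,1]'
```

```text
time: 18.55
tool_pos: [614.2, -166.0, -0.2]
tcp_rot: [-3.14, -0.0, 1.452]
contact_force: [-0.6, 0.2, -0.9]
grip_width: 50.5
finger_force: 0.0
time: 19.05
tool_pos: [614.4, -166.3, 1.4]
tcp_rot: [3.142, 0.0, 1.452]
contact_force: [-3.1, 0.8, 6.6]
grip_width: 27.5
finger_force: 30.0
```

```bash
python3 -m pendant '[0,0,-0.5,0,0,0,1, 0,0,-0.9,0,0,-0.5,1, 0,0,-0.9,0,0,-0.5,1, 0,0,-0.7,0,0,-0.5,1, 0,0,-0.3,0,0,-0.5,1, 0,0,0,0,0,-0.5,1, -0.97,-0.63,0,0,0,0,1, -0.98,-0.63,0,0,0,0,1, -0.98,-0.63,0,0,0,0,1, -0.98,-0.63,0,0,0,0,1, -0.98,-0.63,0,0,0,0,1, -0.96,-0.63,0,0,0,0,1]'
python3 -m pendant '[0,0,0.9,0,0,0,1, 0,0,0.9,0,0,0,1, 0,0,0.5,0,0,0,1, 0,0,0,0,0,0,1, 0,0,0,0,0,0,1]'
python3 - <<'E'
from h import *
o=get_obs();print(o["tool_pos"],o["tcp_rot"],o["contact_force"],o["grip_width"])
im=capture("side")[:,:,::-1]
q=[513.5,-348,.055]
c=cv2.resize(im[210:330,310:450],None,fx=5,fy=5,interpolation=2)
def rect(x,y,z,q,col):
    cs,s=np.cos(q[2]),np.sin(q[2])
    P=np.array([[a*x/2,b*y/2] for a,b in((-1,-1),(1,-1),(1,1),(-1,1))])@np.array([[cs,s],[-s,cs]])
    p=(proj("side",np.c_[P+q[:2],np.full(4,z)])-[310,210]+.5)*5;cv2.polylines(c,[p.astype(int)],True,col,1)
rect(32,84,6,q,(0,0,255));rect(100,120,22,q,(0,255,0))
P=o["tool_pos"];rect(28,80,P[2]+5.4+26,[P[0],P[1],o["tcp_rot"][2]-np.pi/2],(255,0,0))
cv2.imwrite("pics/c5.png",c)
E
```

```text
time: 20.25
tool_pos: [510.3, -348.9, 99.8]
tcp_rot: [3.142, -0.0, 1.627]
contact_force: [0.3, -0.6, -4.6]
grip_width: 27.4
finger_force: 30.0
time: 20.75
tool_pos: [511.4, -348.0, 31.1]
tcp_rot: [3.141, 0.0, 1.627]
contact_force: [0.9, -0.3, -4.4]
grip_width: 27.5
finger_force: 30.0
[ 511.39856134 -347.96898003   31.06362319] [3.14129729e+00 3.84156117e-05 1.62653764e+00] [ 0.88042716 -0.25470899 -4.37099046] 27.472855099286107
```

View pics/c5.png

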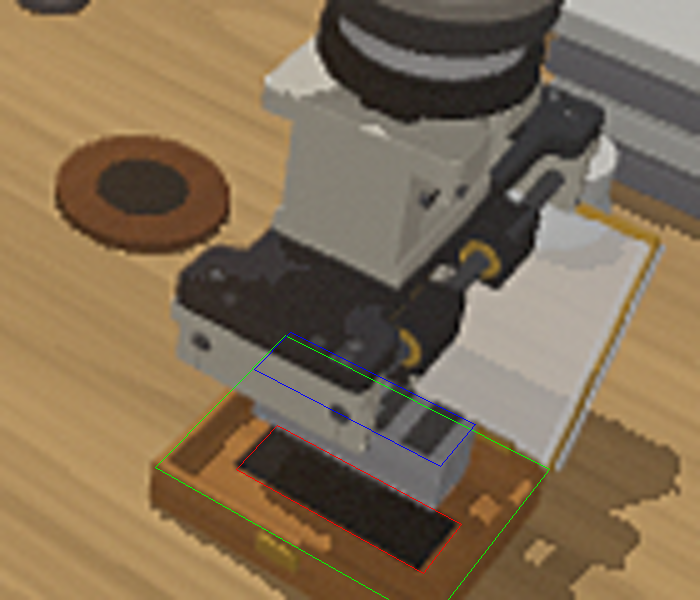

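```bash
python3 - <<'E'
from h import *
for px in((365,450),(180,355),(185,310)):
    for z in(80,95,110,125,140): print(px,z,ray("side",(310+px[0]/5-.5,210+px[1]/5-.5),z).round(),end=" ")
    print()
E
```

```text
(365, 450) 80 [ 471. -371.] (365, 450) 95 [ 457. -378.] (365, 450) 110 [ 443. -384.] (365, 450) 125 [ 429. -391.] (365, 450) 140 [ 415. -397.] 
(180, 355) 80 [ 466. -293.] (180, 355) 95 [ 452. -302.] (180, 355) 110 [ 438. -310.] (180, 355) 125 [ 424. -319.] (180, 355) 140 [ 410. -328.] 
(185, 310) 80 [ 488. -279.] (185, 310) 95 [ 473. -288.] (185, 310) 110 [ 459. -297.] (185, 310) 125 [ 444. -306.] (185, 310) 140 [ 430. -315.]
```

Red and green outlines match the leather and rim. The gripper body has about 20 mm to the lid. Lowering.

```bash
python3 -m pendant '[0,0,0.4,0,0,0,1, 0,0,0.3,0,0,0,1, 0,0,0.2,0,0,0,1, 0,0,0.07,0,0,0,1, 0,0,0.03,0,0,0,1, 0,0,0,0,0,0,1]'
```

```text
time: 21.4
tool_pos: [510.9, -347.5, 1.5]
tcp_rot: [-3.141, -0.001, 1.627]
contact_force: [-2.7, 3.2, 3.8]
grip_width: 27.8
finger_force: 30.0
```

```bash
python3 -m pendant '[0,0,0,0,0,0,0.1, 0,0,0,0,0,0,0.1, 0,0,0,0,0,0,0.1, 0,0,-0.3,0,0,0,0.1, 0,0,-0.8,0,0,0,0.1, 0,0,-1,0,0,0,0, 0,0,-1,0,0,0,0, 0,0,-0.3,0,0,0,-0.1]'
python3 -m pendant '[1,0.08,0,0,0,0,-0.1, 1,0.08,0,0,0,0,-0.1, 1,0.08,0,0,0,0,-0.1, 1,0.08,0,0,0,0,-0.1, 1,0.08,0,0,0,0,-0.1, 1,0.08,0,0,0,0,-0.1, 1,0.08,0,0,0,0,-0.1, 1,0.08,0,0,0,0,-0.1, 1,0.08,0,0,0,0,-0.1, 1,0.09,0,0,0,0,-0.1, 1,0.09,0,0,0,0,-0.1, 1,0.09,0,0,0,0,-0.1]'
python3 - <<'E'
from h import *
o=get_obs();print(o["tool_pos"],o["tcp_rot"])
im=capture("side")[:,:,::-1]
print("bar",fit("side","swage_bar",(378,295),6,(0,)))
c=cv2.resize(im[190:330,220:450],None,fx=3.4,fy=3.4,interpolation=2)
cv2.imwrite("pics/c6.png",c)
E
```

```text
time: 22.2
tool_pos: [512.8, -349.2, 106.8]
tcp_rot: [3.137, 0.005, 1.627]
contact_force: [0.4, -0.2, -0.1]
grip_width: 49.2
finger_force: 0.0
time: 23.4
tool_pos: [520.5, 14.5, 102.3]
tcp_rot: [-3.141, -0.0, 1.626]
contact_force: [0.7, -1.2, 0.7]
grip_width: 50.7
finger_force: 0.0
[520.47344872  14.47284708 102.31915526] [-3.14127413e+00 -1.46640758e-04  1.62642250e+00]
bar [ 5.14072e+02 -3.47088e+02  5.30000e-02  9.48000e-01]
```

View pics/c6.png

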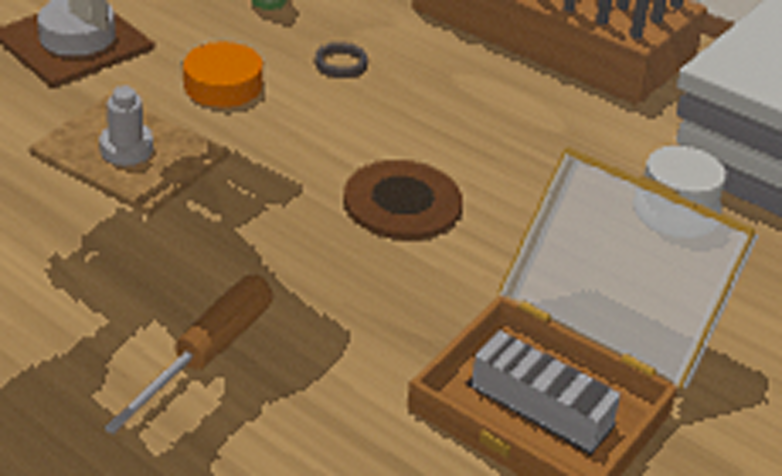

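The bar sits in the case at (514,-347) with yaw 0.05, lid open. The mandrel stands upright on the cork at crop (126,130). Picking it up again.

```bash
python3 -m pendant '[0,0.01,0.9,0,0,0,-0.1, 0.03,0,0.9,0,0,0,-0.1, 0,0,0.7,0,0,0,-0.1, 0,0,0.4,0,0,0,-0.1, 0,0,0.2,0,0,0,-0.1, 0,0,0,0,0,0,-0.1]'
python3 -m pendant '[0,0,0,0,0,0,1, 0,0,0,0,0,0,1, 0,0,0,0,0,0,1, 0,0,0,0,0,0,1, 0,0,0,0,0,0,1]'
python3 - <<'E'
from h import *
print(ray("side",(220+403/3.4-.5,190+195.5/3.4-.5),6),ray("side",(220+403/3.4-.5,190+199/3.4-.5),3))
capture("top");print(fit("top","small_round_board",(347,218),0,hull=True))
print(get_obs()["tool_pos"])
E
```

```text
time: 24.1
tool_pos: [520.8, 13.8, 9.2]
tcp_rot: [-3.141, -0.0, 1.626]
contact_force: [-0.3, 0.5, 0.2]
grip_width: 50.4
finger_force: 0.0
time: 24.6
tool_pos: [520.7, 14.2, 10.1]
tcp_rot: [-3.141, -0.0, 1.627]
contact_force: [-3.0, -0.3, 6.0]
grip_width: 25.0
finger_force: 30.0
[ 617.10670665 -167.24762214] [ 617.07648738 -167.53681922]
[ 6.14852e+02 -1.67056e+02  2.02000e-01  9.52000e-01]
[520.68914947  14.17862442  10.08315414]
```

```bash
python3 -m pendant '[0,0,-0.5,0,0,0,1, 0,0,-1,0,0,0,1, 0,0,-1,0,0,0,1, 0,0,-0.5,0,0,0,1, -0.89,0.4,0,0,0,0,1, -0.89,0.4,0,0,0,0,1, -0.89,0.4,0,0,0,0,1, -0.89,0.4,0,0,0,0,1, -0.89,0.41,0,0,0,0,1, -0.89,0.41,0,0,0,0,1, -0.88,0.41,0,0,0,0,1, 0,0,0,0,0,0,1]'
python3 -m pendant '[0,0,0.8,0,0,0,1, 0,0,0.8,0,0,0,1, 0,0,0.6,0,0,0,1, 0,0,0.4,0,0,0,1, 0,0,0.2,0,0,0,1, 0,0,0.1,0,0,0,1, 0,0,0.05,0,0,0,1, 0,0,0.03,0,0,0,1, 0,0,0,0,0,0,1]'
```

```text
time: 25.9
tool_pos: [617.3, -170.9, 98.7]
tcp_rot: [3.14, 0.001, 1.624]
contact_force: [0.4, 1.0, -2.8]
grip_width: 25.0
finger_force: 30.0
time: 26.8
tool_pos: [616.5, -167.5, 10.8]
tcp_rot: [3.141, 0.0, 1.627]
contact_force: [0.2, -0.1, -2.3]
grip_width: 25.0
finger_force: 30.0
```

```bash
python3 -m pendant '[0,0,0.05,0,0,0,1, 0,0,0.03,0,0,0,1, 0,0,0,0,0,0,-0.1, 0,0,0,0,0,0,-0.1, 0,0,0,0,0,0,-0.1, 0,0,-0.4,0,0,0,-0.3, 0,0,-0.9,0,0,0,-1, 0,0,-1,0,0,0,-1, 0,0,-1,0,0,0,-1, 0,0,0,0,0,0,-1]'
python3 - <<'E'
from h import *
top=capture("top");im=capture("side")
print(get_obs()["tool_pos"])
for n,d,s,m in(("top",(219,207),(219,207),(347,218)),("side",(242,198),(240,202),(338,243))):
    print(n,"disc",fit(n,"bench_disc",d,6),"sq",fit(n,"square_board",s,0,(-.16,),hull=True),"mandrel",fit(n,"step_mandrel",m,6))
print("cork",ray("top",(273,246),6))
E
```

```text
time: 27.8
tool_pos: [619.0, -168.5, 112.7]
tcp_rot: [3.133, 0.004, 1.627]
contact_force: [-0.3, -0.2, 0.0]
grip_width: 84.7
finger_force: 0.0
[ 616.52008142 -167.57859849  108.04509572]
top disc [5.9979e+02 1.6205e+02 3.2700e-01 9.6300e-01] sq [ 5.96180e+02  1.65893e+02 -1.71000e-01  9.57000e-01] mandrel None
side disc [6.03293e+02 1.65174e+02 9.80000e-02 9.54000e-01] sq [ 5.97444e+02  1.66478e+02 -1.94000e-01  7.70000e-01] mandrel [ 6.19427e+02 -1.64715e+02  4.65000e-01  9.47000e-01]
cork [516.91279803  11.84065584]
```

```bash
python3 -m pendant '[1,0.01,0,0,0,0,-1, 1,0.01,0,0,0,0,-1, 1,0.01,0,0,0,0,-1, 1,0.01,0,0,0,0,-1, 1,0.01,0,0,0,0,-1, 1,0.01,0,0,0,0,-1, 1,0.01,0,0,0,0,-1, 1,0.01,0,0,0,0,-1, 1,0.01,0,0,0,0,-1, 1,0.01,0,0,0,0,-1, 1,0.01,0,0,0,0,-1, 0.04,0.01,0,0,0,0,-1]'
python3 -m pendant '[0,0,0.9,0,0,0,-1, 0,0,0.9,0,0,0,-1, 0,0,0.8,0,0,0,-1, 0,0,0.6,0,0,0,-1, 0,0,0.3,0,0,0,-1, 0,0,0.2,0,0,0,-1, 0,0,0.15,0,0,0,-1, 0,0,0.1,0,0,0,-1, 0,0,0,0,0,0,-1]'
python3 -m pendant '[0,0,0,0,0,0,1, 0,0,0,0,0,0,1, 0,0,0,0,0,0,1, 0,0,0,0,0,0,1, 0,0,0,0,0,0,1, 0,0,0,0,0,0,1]'
```

```text
time: 29.4
tool_pos: [600.5, 166.9, 106.2]
tcp_rot: [-3.141, -0.001, 1.63]
contact_force: [1.0, -0.4, -0.4]
grip_width: 92.0
finger_force: 0.0
time: 30.3
tool_pos: [601.5, 163.4, -11.4]
tcp_rot: [3.141, -0.0, 1.627]
contact_force: [-0.1, 1.4, 0.2]
grip_width: 91.7
finger_force: 0.0
time: 30.9
tool_pos: [600.6, 163.5, -11.6]
tcp_rot: [-3.14, 0.0, 1.627]
contact_force: [-3.6, -1.2, 3.9]
grip_width: 63.7
finger_force: 30.0
```

```bash
python3 -m pendant '[0,0,-0.5,0,0,0,1, 0,0,-1,0,0,0,1, 0,0,-1,0,0,0,1, 0,0,-0.5,0,0,0,1, -0.96,-0.63,0,0,0,0,1, -0.96,-0.63,0,0,0,0,1, -0.96,-0.63,0,0,0,0,1, -0.96,-0.63,0,0,0,0,1, -0.95,-0.62,0,0,0,0,1, 0,0,0,0,0,0,1]'
python3 -m pendant '[0,0,0.8,0,0,0,1, 0,0,0.8,0,0,0,1, 0,0,0.6,0,0,0,1, 0,0,0.4,0,0,0,1, 0,0,0.2,0,0,0,1, 0,0,0.1,0,0,0,1, 0,0,0.05,0,0,0,1, 0,0,0,0,0,0,1]'
```

```text
time: 31.9
tool_pos: [513.2, 11.8, 78.5]
tcp_rot: [-3.14, 0.001, 1.623]
contact_force: [-0.4, 1.1, -5.7]
grip_width: 63.3
finger_force: 30.0
time: 32.7
tool_pos: [515.8, 14.7, -9.7]
tcp_rot: [3.14, 0.0, 1.627]
contact_force: [-0.2, 0.1, -5.8]
grip_width: 63.4
finger_force: 30.0
```

```bash
python3 -m pendant '[0,0,0.06,0,0,0,1, 0,0,0.03,0,0,0,1, 0,0,0,0,0,0,-0.75, 0,0,0,0,0,0,-0.75, 0,0,0,0,0,0,-0.75, 0,0,-0.4,0,0,0,-0.75, 0,0,-0.9,0,0,0,-0.5, 0,0,-1,0,0,0,-0.4, 0,0,-1,0,0,0,-0.4, 0,0,0,0,0,0,-0.4]'
python3 - <<'E'
from h import *
top=capture("top");im=capture("side")
print(get_obs()["tool_pos"])
for n,d,s in(("top",(143,228),(219,207)),("side",(180,184),(240,202))):
    print(n,"cube",fit(n,"doming_cube",d,6,(-.1,.15)),"sq",fit(n,"square_board",s,0,(-.16,),hull=True),"lrb",fit(n,"large_round_board",[(143,228),(182,188)][n=="side"],0,hull=True))
a=cv2.resize(top[200:256,115:171,::-1],(400,400),interpolation=2);b=cv2.resize(top[175:235,190:250,::-1],(400,400),interpolation=2)
cv2.imwrite("pics/c7.png",np.hstack([a,b]))
E
```

```text
time: 33.7
tool_pos: [518.1, 14.5, 90.9]
tcp_rot: [3.133, 0.001, 1.627]
contact_force: [0.2, -0.2, -0.1]
grip_width: 64.4
finger_force: 0.0
[515.71079479  14.68157278  87.246734  ]
top cube [ 5.17658e+02  3.45670e+02 -2.00000e-03  7.56000e-01] sq [ 5.98065e+02  1.75169e+02 -1.92000e-01  7.62000e-01] lrb [5.21528e+02 3.53974e+02 1.16000e-01 9.65000e-01]
side cube [ 5.20532e+02  3.51330e+02 -2.30000e-02  8.83000e-01] sq [ 5.98523e+02  1.65936e+02 -2.21000e-01  9.20000e-01] lrb [5.22352e+02 3.53597e+02 9.10000e-02 9.14000e-01]
```

View pics/c7.png

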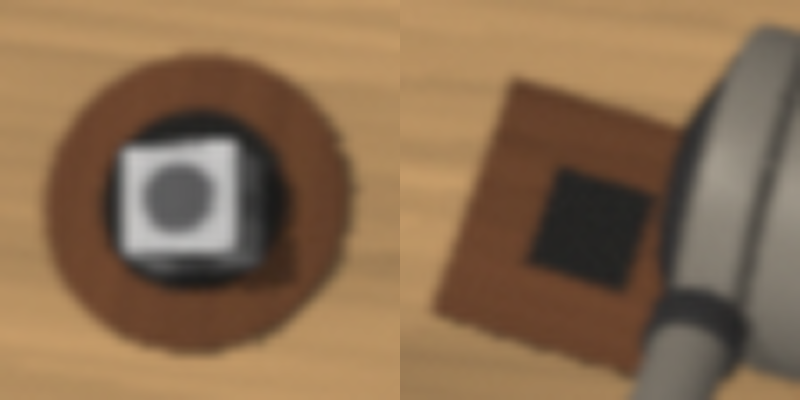

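Left crop: the cube's top face has corners at about (120,148), (238,140), (240,250) and (122,258). Right crop: the leather square's corners are at about (160,168), (255,197), (222,292) and (127,265). Projecting both.

```bash
python3 - <<'E'
from h import *
for c,o,k,z in(([(120,148),(238,140),(240,250),(122,258)],(115,200),400/56,44),([(160,168),(255,197),(222,292),(127,265)],(190,175),400/60,6)):
    w=np.array([ray("top",(o[0]+u/k-.5,o[1]+v/k-.5),z) for u,v in c])
    e=np.roll(w,-1,0)-w;a=np.arctan2(e[:,1],e[:,0])%(np.pi/2)
    print(w.round(1).tolist(),w.mean(0).round(1),np.hypot(*e.T).round(1),a.round(3))
E
```

```text
[[531.9, 372.8], [539.9, 332.1], [501.4, 324.2], [493.5, 364.6]] [516.7 348.4] [41.5 39.3 41.2 39.3] [0.194 0.201 0.194 0.209]
[[618.6, 181.8], [611.7, 143.1], [572.5, 150.3], [578.5, 188.6]] [595.3 166. ] [39.4 39.8 38.8 40.7] [1.394 1.389 1.416 1.402]
```

```bash
python3 -m pendant '[0,0,-0.3,0,0,-0.7,-0.4, 0,0,0,0,0,-0.7,-0.4, 0,0,0,0,0,-0.66,-0.4]'
python3 -m pendant '[0.99,0.21,0,0,0,0,-0.4, 0.99,0.21,0,0,0,0,-0.4, 0.99,0.21,0,0,0,0,-0.4, 0.99,0.21,0,0,0,0,-0.4, 0.99,0.21,0,0,0,0,-0.4, 0.99,0.21,0,0,0,0,-0.4, 0.99,0.21,0,0,0,0,-0.4, 0.99,0.21,0,0,0,0,-0.4, 0.99,0.21,0,0,0,0,-0.4, 0.99,0.2,0,0,0,0,-0.4, 0.99,0.2,0,0,0,0,-0.4, 0,0,0,0,0,0,-0.4]'
python3 -m pendant '[0,0,0.9,0,0,0,-0.4, 0,0,0.9,0,0,0,-0.4, 0,0,0.7,0,0,0,-0.4, 0,0,0.5,0,0,0,-0.4, 0,0,0.25,0,0,0,-0.4, 0,0,0,0,0,0,-0.4]'
python3 -m pendant '[0,0,0,0,0,0,1, 0,0,0,0,0,0,1, 0,0,0,0,0,0,1, 0,0,0,0,0,0,1, 0,0,0,0,0,0,1]'
```

```text
time: 34.4
tool_pos: [515.1, 14.8, 94.7]
tcp_rot: [-3.141, -0.0, 1.772]
contact_force: [-1.0, -0.9, 0.3]
grip_width: 64.3
finger_force: 0.0
time: 35.6
tool_pos: [517.0, 351.8, 94.2]
tcp_rot: [-3.141, -0.001, 1.774]
contact_force: [0.2, -0.1, 0.5]
grip_width: 64.4
finger_force: 0.0
time: 36.2
tool_pos: [517.4, 348.0, -3.3]
tcp_rot: [-3.14, 0.0, 1.77]
contact_force: [-0.0, -0.9, 0.1]
grip_width: 64.4
finger_force: 0.0
time: 36.7
tool_pos: [518.0, 348.7, -1.7]
tcp_rot: [3.141, -0.0, 1.77]
contact_force: [-0.9, -1.2, 4.6]
grip_width: 37.8
finger_force: 30.0
```

```bash
python3 -m pendant '[0,0,-0.5,0,0,0,1, 0,0,-1,0,0,0,1, 0,0,-1,0,0,0.9,1, 0,0,-0.5,0,0,0.9,1, 0,0,0,0,0,0.9,1, 0,0,0,0,0,0.9,1, 0,0,0,0,0,0.9,1, 0,0,0,0,0,0.8,1, 0,0,0,0,0,0,1]'
python3 -m pendant '[-0.92,0.6,0,0,0,0,1, -0.92,0.6,0,0,0,0,1, -0.92,0.6,0,0,0,0,1, -0.93,0.6,0,0,0,0,1, -0.93,0.6,0,0,0,0,1, -0.93,0.61,0,0,0,0,1, 0,0,0,0,0,0,1, 0,0,0.8,0,0,0,1, 0,0,0.8,0,0,0,1, 0,0,0.6,0,0,0,1, 0,0,0.4,0,0,0,1, 0,0,0.2,0,0,0,1]'
python3 -m pendant '[0,0,0.1,0,0,0,1, 0,0,0.05,0,0,0,1, 0,0,0,0,0,0,1]'
```

```text
time: 37.6
tool_pos: [517.6, 348.5, 88.0]
tcp_rot: [-3.141, 0.0, 1.4]
contact_force: [1.0, -0.4, -3.8]
grip_width: 38.2
finger_force: 30.0
time: 38.8
tool_pos: [595.6, 166.4, 2.6]
tcp_rot: [-3.14, 0.0, 1.401]
contact_force: [-0.2, 0.5, -3.0]
grip_width: 38.0
finger_force: 30.0
time: 39.1
tool_pos: [596.7, 166.2, -0.2]
tcp_rot: [3.141, -0.0, 1.4]
contact_force: [-0.2, -0.3, -3.4]
grip_width: 37.8
finger_force: 30.0
```

```bash
python3 -m pendant '[0,0,0.05,0,0,0,1, 0,0,0.03,0,0,0,1, 0,0,0,0,0,0,-0.2, 0,0,0,0,0,0,-0.2, 0,0,0,0,0,0,-0.2, 0,0,-0.4,0,0,0,-0.2, 0,0,-0.9,0,0,0,-0.5, 0,0,-1,0,0,0,-1, 0,0,-1,0,0,0,-1, 0,0,0,0,0,0,-1]'
python3 -m pendant '[-0.91,-0.3,0,0,0,0,-1, -0.91,-0.3,0,0,0,0,-1, -0.91,-0.3,0,0,0,0,-1, -0.91,-0.3,0,0,0,0,-1, -0.9,-0.3,0,0,0,0,-1, -0.9,-0.31,0,0,0,0,-1, 0,0,0,0,0,0,-1]'
python3 -m pendant '[0,0,0.9,0,0,0,-1, 0,0,0.9,0,0,0,-1, 0,0,0.8,0,0,0,-1, 0,0,0.5,0,0,0,-1, 0,0,0.2,0,0,0,-1, 0,0,0.1,0,0,0,-1, 0,0,0,0,0,0,-1]'
```

```text
time: 40.1
tool_pos: [599.3, 166.6, 101.4]
tcp_rot: [3.132, -0.003, 1.4]
contact_force: [0.5, -0.1, -0.4]
grip_width: 82.6
finger_force: 0.0
time: 40.8
tool_pos: [513.5, 12.2, 95.7]
tcp_rot: [-3.14, 0.001, 1.398]
contact_force: [0.1, -0.4, 0.4]
grip_width: 91.8
finger_force: 0.0
time: 41.5
tool_pos: [515.5, 14.7, -6.1]
tcp_rot: [3.141, -0.0, 1.401]
contact_force: [-0.2, 0.3, -0.2]
grip_width: 92.1
finger_force: 0.0
```

```bash
python3 -m pendant '[0,0,0.2,0,0,0,-1, 0,0,0,0,0,0,1, 0,0,0,0,0,0,1, 0,0,0,0,0,0,1, 0,0,0,0,0,0,1, 0,0,0,0,0,0,1, 0,0,0,0,0,0,1]'
python3 -m pendant '[0,0,-0.5,0,0,0,1, 0,0,-1,0,0,0,1, 0,0,-1,0,0,0,1, 0,0,-0.5,0,0,0,1]'
python3 -m pendant '[0.93,-0.14,0,0,0,0,1, 0.93,-0.14,0,0,0,0,1, 0.93,-0.14,0,0,0,0,1, 0.93,-0.14,0,0,0,0,1, 0.93,-0.14,0,0,0,0,1, 0.93,-0.14,0,0,0,0,1, 0.93,-0.14,0,0,0,0,1, 0.93,-0.14,0,0,0,0,1, 0.93,-0.14,0,0,0,0,1, 0.94,-0.14,0,0,0,0,1, 0.94,-0.13,0,0,0,0,1, 0.94,-0.13,0,0,0,0,1]'
python3 -m pendant '[0,0,0,0,0,0,1, 0,0,0.8,0,0,0,1, 0,0,0.8,0,0,0,1, 0,0,0.6,0,0,0,1, 0,0,0.4,0,0,0,1, 0,0,0.2,0,0,0,1, 0,0,0.1,0,0,0,1, 0,0,0.05,0,0,0,1, 0,0,0,0,0,0,1]'
```

```text
time: 42.2
tool_pos: [515.5, 14.4, -12.0]
tcp_rot: [3.141, -0.0, 1.4]
contact_force: [0.3, -1.0, 1.5]
grip_width: 63.3
finger_force: 30.0
time: 42.6
tool_pos: [515.3, 14.5, 79.2]
tcp_rot: [3.141, -0.0, 1.4]
contact_force: [0.3, -0.7, -5.5]
grip_width: 63.2
finger_force: 30.0
time: 43.8
tool_pos: [521.7, 354.3, 76.1]
tcp_rot: [-3.139, 0.002, 1.4]
contact_force: [1.0, -0.4, -5.7]
grip_width: 63.3
finger_force: 30.0
time: 44.7
tool_pos: [523.4, 353.9, -10.1]
tcp_rot: [3.141, -0.001, 1.4]
contact_force: [0.9, 0.2, -5.8]
grip_width: 63.4
finger_force: 30.0
```

Lower the last bit, release, rise, step aside and check everything.

```bash
python3 -m pendant '[0,0,0.05,0,0,0,1, 0,0,0.03,0,0,0,1, 0,0,0,0,0,0,-0.8, 0,0,0,0,0,0,-0.8, 0,0,0,0,0,0,-0.8, 0,0,0,0,0,0,-0.8, 0,0,-0.4,0,0,0,-0.8, 0,0,-0.9,0,0,0,-0.8, 0,0,-1,0,0,0,-0.8, 0,0,-1,0,0,0,-0.8, 0,0,-1,0,0,0,-0.8]'
python3 -m pendant '[0.5,-1,0,0,0,0,-0.8, 0.5,-1,0,0,0,0,-0.8, 0.8,-1,0,0,0,0,-0.8, 0.8,-1,0,0,0,0,-0.8, 0.8,-0.8,0,0,0,0,-0.8, 0,0,0,0,0,0,-0.8]'
python3 - <<'E'
from h import *
top=capture("top");im=capture("side")
print(get_obs()["tool_pos"])
P=dict(bench_disc=("large_round_board",(143,228),(182,188)),doming_cube=("square_board",(219,207),(240,198)),step_mandrel=("small_round_board",(347,218),(338,243)),swage_bar=("case",(412,266),(378,298)))
for t,(b,*q) in P.items():
    for n,p in zip(("top","side"),q): print(t,n,fit(n,t,p,6,(-.17,) if t=="doming_cube" else (.05,)),b!="case" and fit(n,b,p,0,(-.17,),hull=True))
a=cv2.resize(top[180:300,110:450,::-1],(800,282),interpolation=2);b=cv2.resize(im[165:335,150:430,::-1],None,fx=1.85,fy=1.85,interpolation=2)
c=np.zeros((600,800,3),np.uint8);c[:282]=a;c[284:284+b.shape[0],:b.shape[1]]=b
cv2.imwrite("pics/end.png",c)
E
```

```text
time: 45.8
tool_pos: [523.0, 353.8, 118.1]
tcp_rot: [3.141, -0.001, 1.4]
contact_force: [0.9, -0.6, 0.6]
grip_width: 82.8
finger_force: 0.0
time: 46.4
tool_pos: [395.6, 482.0, 117.0]
tcp_rot: [-3.141, -0.002, 1.405]
contact_force: [1.4, 0.0, -0.2]
grip_width: 82.8
finger_force: 0.0
[398.02925988 479.14594285 116.53702741]
bench_disc top [5.22708e+02 3.52852e+02 1.53000e-01 9.49000e-01] [ 5.23087e+02  3.54192e+02 -3.15000e-01  9.61000e-01]
bench_disc side [5.26705e+02 3.55464e+02 1.91000e-01 8.82000e-01] [ 5.23870e+02  3.53842e+02 -5.05000e-01  8.83000e-01]
doming_cube top [ 5.96611e+02  1.66156e+02 -2.03000e-01  9.16000e-01] [ 5.96946e+02  1.65200e+02 -1.82000e-01  9.52000e-01]
doming_cube side [ 5.99946e+02  1.67887e+02 -3.57000e-01  8.66000e-01] [ 5.98323e+02  1.66328e+02 -1.91000e-01  8.41000e-01]
step_mandrel top [ 6.16626e+02 -1.65888e+02  1.65000e-01  8.94000e-01] [ 6.15662e+02 -1.67961e+02  1.45000e-01  9.67000e-01]
step_mandrel side [ 6.19893e+02 -1.65099e+02  5.73000e-01  9.24000e-01] [ 6.18519e+02 -1.65740e+02 -5.64000e-01  9.43000e-01]
swage_bar top [ 5.10660e+02 -3.48837e+02  4.40000e-02  9.31000e-01] False
swage_bar side [ 5.14117e+02 -3.47054e+02  6.30000e-02  9.28000e-01] False
```

View pics/end.png

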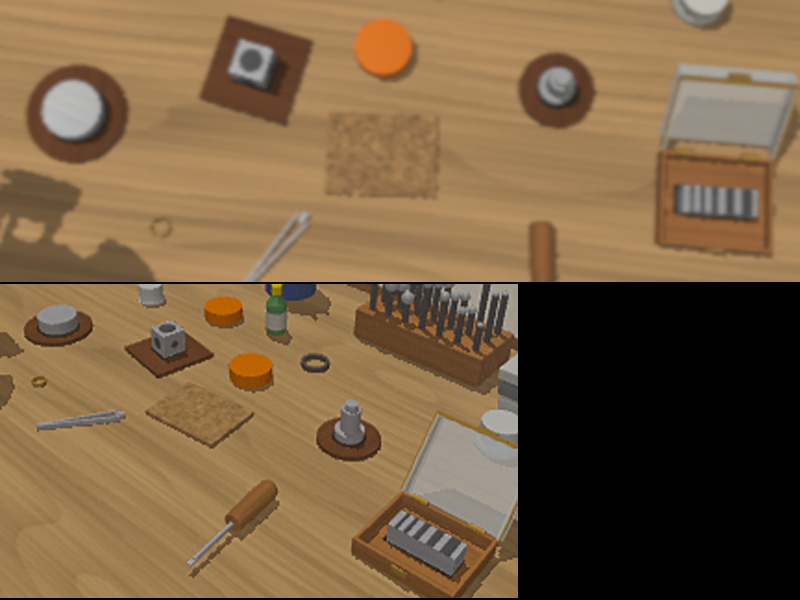

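The final picture shows all four tools upright and centred on their own places to within a few mm: disc at (73,110), cube (252,62), mandrel (557,85) and bar (717,202). The lid is open, the cork pad is empty and the arm is clear.

```bash
python3 -c "
from plant import *
print(close_job())"
```

```text
the job is handed in; nothing more can be done
None
```

The job is handed in at about 46 s: the lid stands open and the last camera check showed all four tools upright and within a few mm of centre on their own places, with the verdict itself not reported back.

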